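# Start the microscope lamp with its pull knob

## Task

Start the microscope's lamp: on the lamp supply, the white box with the orange knob, pull the knob straight up all the way out, hold it out for a second so that the lamp strikes, then let it go and leave it resting back down on its spring. Do not pull the blue or the green knob; those belong to the stage heater and the camera.

Things in the scene. Friction and masses are not known exactly. Their poses are not given: they have to be found in the camera images.
- lamp_knob_grip (a point): Centre of the orange pull knob of the lamp supply: upright, round, 32 mm in diameter, 28 mm tall, standing over the middle of a fixed white box 95 x 95 x 60 mm tall. At rest the point is 88 mm above the table, the knob's underside 14 mm and top 42 mm above the box's flat top; a collar 24 mm across, 8 mm tall, is under it. Moves with the knob.
- lamp_knob (a joint): How far the orange knob is pulled out, straight up, in metres: 0 resting down, 0.018 at its stop. A spring draws it back down with about 4 N at rest and 8 N at the stop; let go, it returns to 0 by itself.
- heater_knob_grip (a point): Centre of the blue pull knob of the stage heater's supply: upright, round, 32 mm in diameter, 28 mm tall, standing over the middle of a fixed white box 95 x 95 x 60 mm tall. At rest the point is 88 mm above the table, the knob's underside 14 mm and top 42 mm above the box's flat top; a collar 24 mm across, 8 mm tall, is under it. To be left alone.
- camera_knob_grip (a point): Centre of the green pull knob of the camera's supply: upright, round, 32 mm in diameter, 28 mm tall, standing over the middle of a fixed white box 95 x 95 x 60 mm tall. At rest the point is 88 mm above the table, the knob's underside 14 mm and top 42 mm above the box's flat top; a collar 24 mm across, 8 mm tall, is under it. To be left alone.

How it is judged:
By the outcome, as a careful person would: the job done as asked, in the order asked, and still so for the second after the job is handed in, with the robot touching nothing.
It also fails if it takes over 32 s, if anything falls off the work surface, if the arm or the gripper's body presses on something with over 40 N, if the wrist force passes 120 N, or if a joint passes its speed limit or range.

## Robot

A 7-joint arm with a two-finger parallel gripper is mounted at the origin on the work surface. World frame = base frame: x ahead of the robot, y to its left, z up, the work surface at z = 0. Lengths are in m, angles in rad, forces in N, time in s.
With the tool pointing down it reaches from about 0.4 to 0.85 m from the base axis. Payload 10.4 kg.
Tool frame: the origin (TCP) lies on the front face of the gripper's body, between the roots of the fingers; the fingertips stand 73 mm ahead of it and the grasp point (between the pads) lies 54 mm ahead of it; z points along the fingers, y is the line along which they close (so a half turn about z gives the same grasp; the last joint's range is limited). The gripper opens to 85 mm and grips with 20 to 120 N. Pads are 22 mm wide; open, the fingers measure 114 mm over their backs; the gripper's body (76 mm by 85 mm) begins 54 mm behind the grasp point. The pads swing forward as they close: fully open they stand 13 mm farther back than shut.
Start: joints at [1.189, 0.332, -0.065, 1.46, 0.022, 1.35, -0.088], TCP at [0.219, -0.585, 0.304] pointing down, gripper open.
Joint ranges: [-2.6, 2.6], [-0.5, 2.12], [-1.47, 1.34], [0.16, 2.42], [-1.27, 4.41], [0.06, 2.06], [-2.6, 2.6]. Speed limits (rad/s): [2.22, 2.22, 2.79, 2.79, 3.14, 3.14, 3.14].

## Interface

Orientations are given as a unit quaternion [x, y, z, w].
In Python, from workcell import manip gives the robot as it stands.
- The arm moves only by the shell command python3 -m jog 'ROWS' [FORCE]. ROWS is JSON, a list of rows, each an object with "grip": the gripper command: -1 is fully open, 1 is shut, values between are in proportion; "slide": the shift along the tool's x, y, z in cm, a list of three; "yaw": the turn about the tool's z in rad. A call has 1 to 8 rows; each row shifts and turns the commanded pose from where the row before left it, along the tool's axes as they then stand; what a row does not reach is not made up. A row lasts 1/10 s, in which the tool goes at most 50 mm and 8.59 degrees, less where a joint would pass 70% of its speed; a pose out of reach is approached as far as the arm can. A call with a gripper value outside its range is refused whole. The fingers move at their own pace and stop on an object; FORCE is the grip in N (left out, the last holds). Time passes only in rows, so rows that do not move let the fingers close. It gives the time, the measured TCP pose, the force, the opening and the grip force at its end, in the units of the state.
- manip.get_obs(): the state, without advancing time (a new reading comes with each control period).
- manip.camera(name): name is "scene" or "top" or "wrist"; returns the picture (400x640x3 uint8, blue, green, red); there is no depth.
- manip.calibration(name): a dict with "vfov" (degrees; the focal length in pixels is half the picture's height over the tangent of half this angle, whatever the lens; pixels are square), "cx", "cy" (the principal point, pixels), "camera_from_world" (4x4, takes a point from world to camera coordinates). Camera axes: x right, y down, z forward; pixel columns grow to the right and rows downward; lengths in m; the calibration is good to about 2 mm. A picture is of the moment at which its call begins: read the wrist's pose just before it. calibration takes no time and is no camera call; for the wrist camera it gives the pose at the moment of the call.
- manip.hand_in(): hands the job in; it is judged then, once.
Trained networks look in the newest picture that a camera, given by its name, has taken for a name from the list of things; names that differ only in an ending like _2 or _b are one class to them, and where a whole thing is asked for, a point or a joint stands for the part that bears it (a point fixed in the world has none). Each returns a list of dicts, best first, with "conf" (0 to 1); they miss things now and then, are a little off and sometimes report something else, mostly with a low value. They report only what shows in the picture. A call takes as long as a camera call.
- manip.masks_of(thing, camera): "region" (400x640 bool, what is visible of it) and "centre" ([column, row] in pixels, amid what is visible of it).
The state is a dict: "clock": time; "joint_pos": joint angles; "joint_velocities": joint speeds; "tau": joint torques, N m; "position": TCP position; "ee_rot": TCP orientation; "ft_force": force on the tool from outside, world axes, zero at the start; "torque": the same for the moment, N m; "grip_width": opening from 0.0 (shut) to 1.0 (fully open); "grasp_force": force on a finger pad.
Only numpy, scipy, OpenCV 4.12 (cv2) and the standard library are available. Lean on these libraries where they do the work, as an engineer would, in place of code of your own. Each camera call takes 0.05 s, during which the arm holds its last target. There are 200 camera calls.

## Working session

There is one attempt and no reset: what is moved stays moved. The work goes in short steps, Python scripts to look and compute and a shell command to move; the robot and the scene stay as the last step left them, time stands still between calls to the robot, and variables do not carry over. Pictures are saved under pics/ and viewed, at most 10 in all, crops included, and the job is handed in when it is done.

```bash
mkdir -p pics; cat > h.py <<'E'
from workcell import manip
import numpy as np, cv2
from scipy.spatial.transform import Rotation as R
def ray(cam,px):
    c=manip.calibration(cam); f=200/np.tan(np.radians(c['vfov'])/2)
    T=np.linalg.inv(np.array(c['camera_from_world']))
    d=T[:3,:3]@np.array([(px[0]-c['cx'])/f,(px[1]-c['cy'])/f,1]); return T[:3,3],d/np.linalg.norm(d)
def atz(cam,px,z):
    o,d=ray(cam,px); return o+d*(z-o[2])/d[2]
E
python3 - <<'E'
from h import *
o=manip.get_obs(); print({k:np.round(v,3) for k,v in o.items()})
print(R.from_quat(o['ee_rot']).as_matrix().round(3))
ims=[]
for c in ['scene','top']:
    im=manip.camera(c); ims.append(im)
    for t in ['lamp_knob_grip','heater_knob_grip','camera_knob_grip']:
        for m in manip.masks_of(t,c)[:2]:
            print(c,t,round(m['conf'],2),np.round(m['centre']),m['region'].sum(),atz(c,m['centre'],.088).round(3))
cv2.imwrite('pics/a.png',cv2.resize(np.vstack(ims),(480,600)))
cv2.imwrite('pics/b.png',ims[1])
print(manip.get_obs()['clock'])
E
```

```text
{'clock': np.float64(0.0), 'joint_pos': array([ 1.189,  0.333, -0.065,  1.461,  0.022,  1.35 , -0.089]), 'joint_velocities': array([ 0.   , -0.   ,  0.001, -0.   , -0.   ,  0.   ,  0.   ]), 'tau': array([ 0.0000e+00, -6.2544e+01,  4.9000e-02, -3.9160e+01,  1.6000e-02,
        1.0000e-02, -0.0000e+00]), 'position': array([ 0.219, -0.585,  0.303]), 'ee_rot': array([ 0.984,  0.178, -0.   , -0.001]), 'ft_force': array([-0.071, -0.142, -0.163]), 'torque': array([0.036, 0.005, 0.024]), 'grasp_force': np.float64(0.0), 'grip_width': np.float64(1.0)}
[[ 0.936  0.351 -0.001]
 [ 0.351 -0.936  0.001]
 [-0.    -0.001 -1.   ]]
scene lamp_knob_grip 0.29 [318. 207.] 302 [ 0.508 -0.015  0.088]
scene heater_knob_grip 0.66 [321. 210.] 310 [ 0.517 -0.011  0.088]
scene camera_knob_grip 0.73 [458. 212.] 348 [0.531 0.243 0.088]
scene camera_knob_grip 0.3 [222. 200.] 302 [ 0.481 -0.2    0.088]
top lamp_knob_grip 0.67 [425. 236.] 251 [ 0.475 -0.205  0.088]
top heater_knob_grip 0.71 [327. 212.] 246 [ 0.515 -0.019  0.088]
top camera_knob_grip 0.67 [189. 199.] 300 [0.531 0.239 0.088]
0.4
```

View pics/a.png

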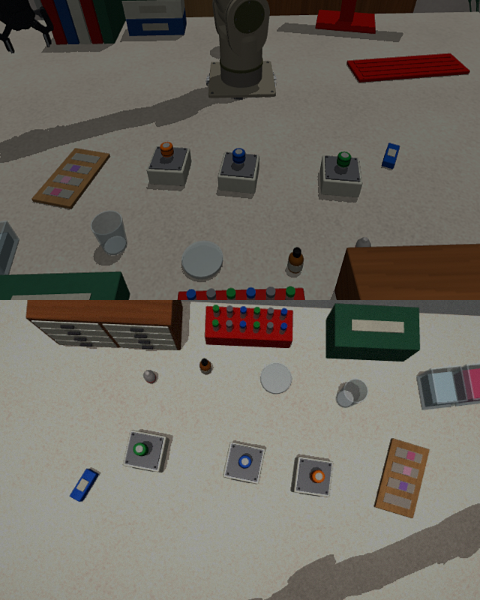

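View pics/b.png

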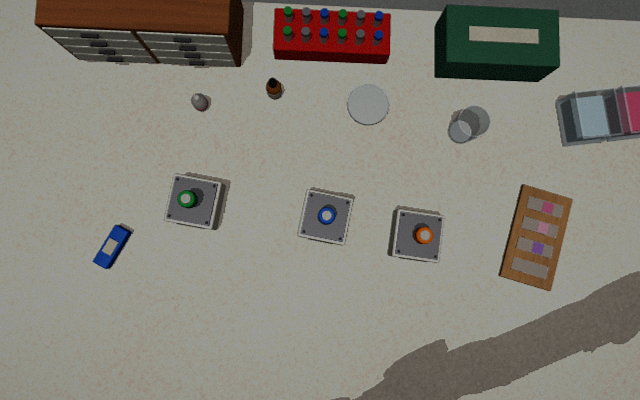

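The top view shows the orange knob at (424,235), blue at (327,214) and green at (187,198). The "scene" network mislabelled them, but its ray at (222,200) agrees with the top view. That puts orange at about (0.478, -0.203).

```bash
python3 -m jog '[{"grip":-1,"slide":[3.1,-2.2,0.5],"yaw":0},{"grip":-1,"slide":[3.1,-2.2,0.5],"yaw":0},{"grip":-1,"slide":[3.1,-2.2,0.5],"yaw":0},{"grip":-1,"slide":[3.1,-2.2,0.5],"yaw":0},{"grip":-1,"slide":[3.1,-2.2,0.5],"yaw":0},{"grip":-1,"slide":[3.1,-2.2,0.5],"yaw":0},{"grip":-1,"slide":[3.1,-2.2,0.5],"yaw":0},{"grip":-1,"slide":[3.1,-2.2,0.5],"yaw":0}]' 40
python3 -m jog '[{"grip":-1,"slide":[3.1,-2.2,0.7],"yaw":0},{"grip":-1,"slide":[3.1,-2.2,0.7],"yaw":0},{"grip":-1,"slide":[3.1,-2.2,0.7],"yaw":0},{"grip":-1,"slide":[3.1,-2.2,0.7],"yaw":0},{"grip":-1,"slide":[0,0,0],"yaw":0},{"grip":-1,"slide":[0,0,0],"yaw":0}]'
cat > look.py <<'E'
from h import *
import sys
o=manip.get_obs(); M=R.from_quat(o['ee_rot']).as_matrix()
im=manip.camera('wrist'); cv2.imwrite(sys.argv[1],im)
for m in manip.masks_of('lamp_knob_grip','wrist')[:2]:
    p=atz('wrist',m['centre'],.088); ys,xs=np.nonzero(m['region'])
    print(round(m['conf'],2),np.round(m['centre']),m['region'].sum(),xs.min(),xs.max(),ys.min(),ys.max(),p.round(4),'tool cm',(M.T@(p-[0,0,-.054]-o['position'])*100).round(2))
hsv=cv2.cvtColor(im,cv2.COLOR_BGR2HSV); k=cv2.inRange(hsv,(5,150,80),(20,255,255)); n,_,s,c=cv2.connectedComponentsWithStats(k)
i=1+s[1:,4].argmax(); print(s[i],c[i])
print(M.round(3).tolist(),o['position'],manip.get_obs()['clock'])
E
python3 look.py pics/w1.png
```

```text
clock: 1.2
position: [0.3906, -0.3319, 0.264]
ee_rot: [0.984, 0.178, 0.0, 0.0]
ft_force: [-0.1, -0.4, 0.6]
grip_width: 0.997
grasp_force: 0.0
clock: 1.8
position: [0.4753, -0.2069, 0.2358]
ee_rot: [0.984, 0.179, -0.0, -0.0]
ft_force: [-0.1, 0.1, -0.9]
grip_width: 0.996
grasp_force: 0.0
0.73 [313. 211.] 2258 289 338 183 238 [ 0.4764 -0.2033  0.088 ] tool cm [ 0.24 -0.29  9.38]
[ 472  154  168  193 7598] [568.92629639 255.25032903]
[[0.936, 0.353, -0.0], [0.353, -0.936, -0.0], [-0.0, -0.0, -1.0]] [ 0.47527218 -0.20687276  0.23583189] 1.9
```

View pics/w1.png

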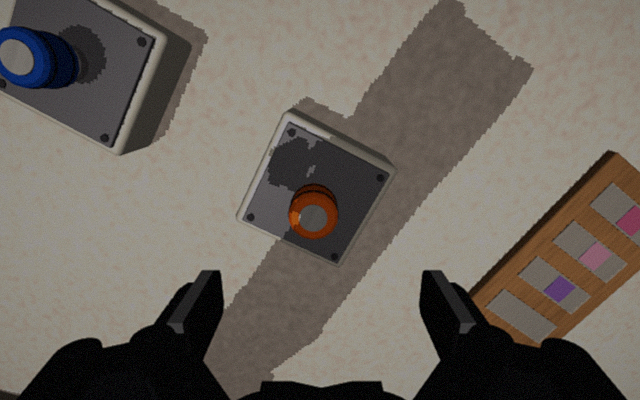

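The wrist view shows the orange knob at (313,211), roughly midway between the finger pads (columns 215 and 425), with nothing in the fingers' way. Next I descend and close.

```bash
python3 -m jog '[{"grip":-1,"slide":[0.1,-0.1,1.5],"yaw":0},{"grip":-1,"slide":[0.1,-0.1,2],"yaw":0},{"grip":-1,"slide":[0,-0.1,2],"yaw":0},{"grip":-1,"slide":[0,0,2],"yaw":0},{"grip":-1,"slide":[0,0,1.3],"yaw":0},{"grip":-1,"slide":[0,0,0.5],"yaw":0},{"grip":-0.3,"slide":[0,0,0],"yaw":0},{"grip":-0.3,"slide":[0,0,0],"yaw":0}]' 40
python3 look.py pics/w2.png
```

```text
clock: 2.7
position: [0.4763, -0.2043, 0.1437]
ee_rot: [0.984, 0.178, 0.0, 0.0]
ft_force: [0.4, 0.0, 0.2]
grip_width: 0.69
grasp_force: 0.0
0.82 [312. 293.] 6255 273 353 242 337 [ 0.4753 -0.2018  0.088 ] tool cm [-0.01 -0.27  0.17]
[ 547  272   93  128 3390] [604.32920354 340.29941003]
[[0.936, 0.351, 0.001], [0.351, -0.936, -0.001], [0.001, 0.001, -1.0]] [ 0.47628267 -0.2042844   0.14374184] 2.8
```

View pics/w2.png

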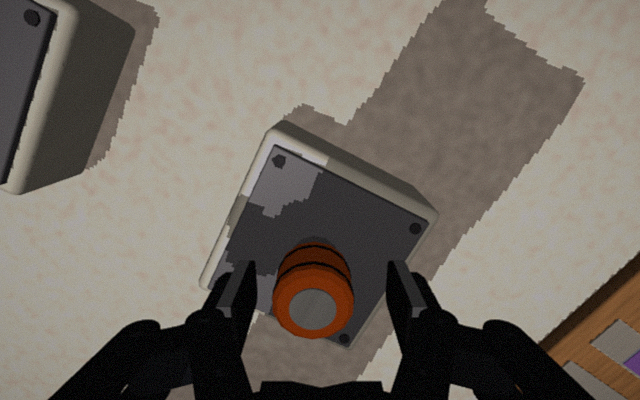

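The pads (columns 250 and 392) straddle the knob at (312,293), which sits about 2.5 mm to one side. I'll shift and close.

```bash
python3 -m jog '[{"grip":-0.3,"slide":[0,-0.25,0.1],"yaw":0},{"grip":0.1,"slide":[0,0,0],"yaw":0},{"grip":1,"slide":[0,0,0],"yaw":0},{"grip":1,"slide":[0,0,0],"yaw":0},{"grip":1,"slide":[0,0,0],"yaw":0},{"grip":1,"slide":[0,0,0],"yaw":0}]' 40
```

```text
clock: 3.4
position: [0.4751, -0.2013, 0.1423]
ee_rot: [0.984, 0.179, 0.0, -0.0]
ft_force: [-2.7, 1.9, 5.5]
grip_width: 0.363
grasp_force: 39.4
```

```bash
python3 -m jog '[{"grip":1,"slide":[0,0,-0.4],"yaw":0},{"grip":1,"slide":[0,0,-0.4],"yaw":0},{"grip":1,"slide":[0,0,-0.4],"yaw":0},{"grip":1,"slide":[0,0,-0.3],"yaw":0},{"grip":1,"slide":[0,0,-0.2],"yaw":0},{"grip":1,"slide":[0,0,0],"yaw":0}]' 50
python3 -m jog '[{"grip":1,"slide":[0,0,-0.1],"yaw":0},{"grip":1,"slide":[0,0,0],"yaw":0}]'
```

```text
clock: 4.0
position: [0.475, -0.2014, 0.1589]
ee_rot: [0.984, 0.178, -0.0, -0.0]
ft_force: [2.9, 1.6, -7.8]
grip_width: 0.356
grasp_force: 50.0
clock: 4.2
position: [0.475, -0.2013, 0.1598]
ee_rot: [0.984, 0.179, -0.0, -0.0]
ft_force: [2.7, 1.3, -7.3]
grip_width: 0.354
grasp_force: 50.1
```

```bash
python3 -m jog '[{"grip":1,"slide":[0,0,-0.1],"yaw":0},{"grip":1,"slide":[0,0,0],"yaw":0}]'
python3 -m jog '[{"grip":1,"slide":[0,0,-0.1],"yaw":0},{"grip":1,"slide":[0,0,0],"yaw":0}]'
```

```text
clock: 4.4
position: [0.475, -0.2013, 0.1605]
ee_rot: [0.984, 0.179, -0.0, -0.0]
ft_force: [5.4, 2.3, -12.7]
grip_width: 0.362
grasp_force: 52.1
clock: 4.6
position: [0.4749, -0.2014, 0.1606]
ee_rot: [0.984, 0.179, -0.0, -0.0]
ft_force: [10.4, 0.5, -21.6]
grip_width: 0.355
grasp_force: 52.6
```

The rise in force, at 18.3 mm of travel, shows the knob is on its stop. I'll hold it there for about 1.4 s and take one look.

```bash
python3 -m jog '[{"grip":1,"slide":[0,0,0],"yaw":0},{"grip":1,"slide":[0,0,0],"yaw":0},{"grip":1,"slide":[0,0,0],"yaw":0},{"grip":1,"slide":[0,0,0],"yaw":0},{"grip":1,"slide":[0,0,0],"yaw":0},{"grip":1,"slide":[0,0,0],"yaw":0},{"grip":1,"slide":[0,0,0],"yaw":0}]'
python3 -m jog '[{"grip":1,"slide":[0,0,0],"yaw":0},{"grip":1,"slide":[0,0,0],"yaw":0},{"grip":1,"slide":[0,0,0],"yaw":0},{"grip":1,"slide":[0,0,0],"yaw":0},{"grip":1,"slide":[0,0,0],"yaw":0},{"grip":1,"slide":[0,0,0],"yaw":0},{"grip":1,"slide":[0,0,0],"yaw":0}]'
python3 look.py pics/w3.png
```

```text
clock: 5.3
position: [0.4749, -0.2013, 0.1606]
ee_rot: [0.984, 0.179, -0.0, -0.0]
ft_force: [8.8, 0.3, -22.5]
grip_width: 0.358
grasp_force: 52.6
clock: 6.0
position: [0.4749, -0.2014, 0.1606]
ee_rot: [0.984, 0.179, -0.0, -0.0]
ft_force: [8.4, 0.0, -21.8]
grip_width: 0.356
grasp_force: 52.6
0.76 [318. 293.] 6614 280 361 238 340 [ 0.4646 -0.205   0.088 ] tool cm [-1.09 -0.02  1.86]
[ 518  246  122  154 4654] [595.12978083 329.19424151]
[[0.936, 0.351, -0.0], [0.351, -0.936, 0.001], [-0.0, -0.001, -1.0]] [ 0.47489293 -0.20135056  0.16060248] 6.1
```

View pics/w3.png

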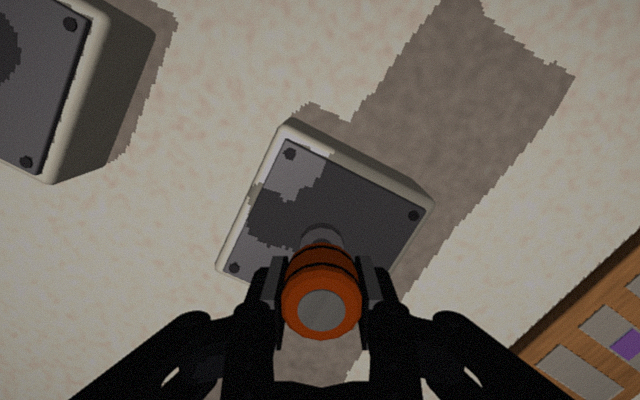

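The knob at (318,293) is held between the pads, with its stem and collar showing below it. I'll release it and then rise.

```bash
python3 -m jog '[{"grip":-1,"slide":[0,0,0.2],"yaw":0},{"grip":-1,"slide":[0,0,0],"yaw":0},{"grip":-1,"slide":[0,0,0],"yaw":0},{"grip":-1,"slide":[0,0,0],"yaw":0},{"grip":-1,"slide":[0,0,0],"yaw":0},{"grip":-1,"slide":[0,0,0],"yaw":0}]'
python3 -m jog '[{"grip":-1,"slide":[0,0,-1],"yaw":0},{"grip":-1,"slide":[0,0,-2],"yaw":0},{"grip":-1,"slide":[0,0,-2],"yaw":0},{"grip":-1,"slide":[0,0,-2],"yaw":0},{"grip":-1,"slide":[0,0,-1],"yaw":0},{"grip":-1,"slide":[0,0,0],"yaw":0},{"grip":-1,"slide":[0,0,0],"yaw":0}]'
python3 look.py pics/w4.png
```

```text
clock: 6.7
position: [0.4751, -0.2017, 0.1601]
ee_rot: [0.984, 0.178, 0.0, 0.0]
ft_force: [1.1, 0.6, -0.2]
grip_width: 0.998
grasp_force: 0.0
clock: 7.4
position: [0.4748, -0.2015, 0.2395]
ee_rot: [0.984, 0.178, -0.0, -0.0]
ft_force: [-0.6, -0.1, -0.5]
grip_width: 0.999
grasp_force: 0.0
0.86 [318. 211.] 2161 297 345 183 238 [ 0.4765 -0.1997  0.088 ] tool cm [ 0.22 -0.11  9.75]
[ 474  154  166  193 7544] [568.90018558 257.00795334]
[[0.936, 0.351, -0.0], [0.351, -0.936, 0.0], [-0.0, -0.0, -1.0]] [ 0.4747963 -0.2015144  0.2394532] 7.5
```

View pics/w4.png

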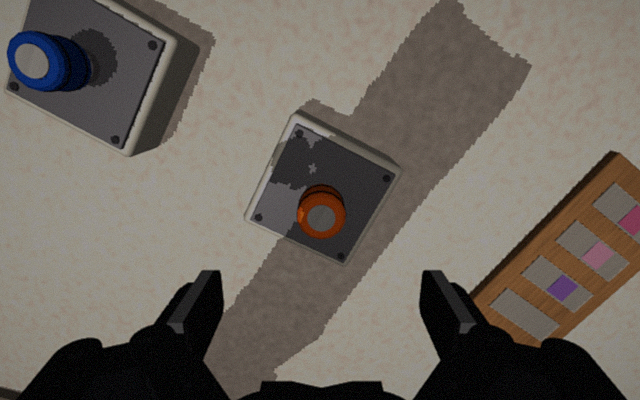

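The orange knob at (318,211) is back at its resting height, the same size as before the pull. The gripper is open and clear of it.

```bash
python3 -c "from workcell import manip; print(manip.hand_in())"
```

```text
the job is handed in; nothing more can be done
None
```

I pulled the orange lamp knob up to its stop, held it there for about 1.5 s and let it go; it is back down on its spring, the blue and green knobs were not touched, and the job was handed in at about 7.5 s.

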